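# Shut and latch the filings drawer

### The job

Shut the drawer of the small grey filings box and latch it: lift the steel gravity bar on its front over the lip of the keeper at the side, push the drawer in against its springs, and let the bar drop fully into the keeper's notch, so that the drawer stays shut by itself when you let go. Nobody knows exactly where the keeper is clamped, so feel for the notch and be gentle: never ram or force the bar against the keeper. Leave everything else where it is.

Things in the scene. Friction and masses are not known exactly. Their poses are not given: they have to be found in the camera images.
- case: Grey steel case of a one-drawer filings box, 110 deep (x) x 90 wide (y) x 85 mm high, fixed to the counter. Origin on the counter under the case's centre; x points into the box (the way the drawer shuts), y to the left seen from the front, z up. All heights here are above the counter. On its right side (-y) it carries the keeper (see keeper_rail).
- drawer (a joint): How far the drawer is out, m: 0 = hard inner end, 0.068 = outer stop, starts 0.044 to 0.054. It slides along case x with about 1 N of friction. Its front is an aluminium plate 10 thick x 90 wide, from 12 to 80 mm high, outer face at case x = -0.065 - joint.
- buffers_face (a point): Point on the case front between two rubber-tipped spring buffers that meet the back of the drawer front at 28 mm out (drawer = 0.028) and push it back out with together 0.55 N per mm from there on: about 3 to 14 N where the bar meets the notch. Not latched, the drawer springs out to 26 mm or more.
- latch (a joint): Angle of the gravity latch bar, rad: 0 = level, on its own stop (at the start, and again when fully down in the notch); grows as the free end is lifted, up to 1.2; falls by its own weight. About 0.12 when the bar rests on the keeper's lip. The pivot lies at case x = -0.071 - (drawer), y = +0.025, 62 mm high; its axis is case x.
- latch_bar: Plain steel latch bar, 8 thick (case x) x 149 long x 14 mm high, about 0.12 kg, turning on the drawer front and carried along by it. Origin on the pivot, mid thickness and mid height; the bar runs from 12 mm left (+y) to 137 mm right (-y) of it, past the right side of the box, where its end is free all round. Axes as the case's when level.
- thumb_tab (a point): Middle of the top edge of the upright thumb tab at the bar's free end, 125 mm from the pivot, 95 mm high when level. Tab and bar are flush, 8 mm thick along case x: pinch there from above, one finger in front, one behind. The tab is 18 mm wide along the bar; its top is 33 mm above the bar's middle line and 40 mm above the bar's underside.
- keeper_rail (a point): Nominal centre of the keeper's notch mouth, level with the lip's top: case x -0.084, y -0.067, 65 mm high. The steel keeper is clamped in slots up to 8 mm farther out or in along case x; its real place is NOT measured. It is 14 mm wide (case y -0.060 to -0.074). From the front: lip 8 thick; notch 11 wide, floor 53 mm high; then the back stop.
- keeper_stop (a point): Middle of the top edge of the keeper's back stop where nominal: case x -0.0675, y -0.067, 80 mm high; 22 mm thick, shifted with the keeper. A bar raised 0.13 to 0.25 rad passes over the lip and runs against this stop. The bar is mid-notch at drawer = 0.013 with a mid-slot keeper (0.005 to 0.021 over the slots), with 1.5 mm of play either way.
- medallion: Bystander. Round silver rosette on a dark disc, 65 x 12 mm, lying loose on top of the case. Origin: centre of underside.
- pliers: Bystander. Small pliers with red grips, 54 x 110 x 10 mm, on the counter to the right in front. Origin: centre of underside.
- card_box: Bystander. Flat lidded box, 58 x 84 x 22 mm, on the counter near the robot. Origin: centre of underside.
- flux_bottle: Bystander. Small red bottle with dark cap, 29 mm wide, 65 mm high, on the counter to the left. Origin: centre of underside.
- jar: Bystander. Jar with a dark red lid, 69 mm wide, 98 mm high, on the counter behind to the left of the box. Origin: centre of underside.
- rear_pack_canister: Bystander, fixed. Tall round food canister, 80 mm wide, 232 mm high, on the counter in front to the left of the box: keep hand and arm above or clear of it. Origin: centre of underside.
- rear_bottle_plastic: Bystander, fixed. White hand-wash bottle with a purple pump, about 70 mm wide, 190 mm high, on the counter in front of the drawer's left half. Origin: centre of underside.

How it is judged:
By the outcome, as a careful person would: the job done as asked, in the order asked, and still so for the second after the job is handed in, with the robot touching nothing.
It also fails if it takes over 61 s, if anything falls off the work surface, if the arm or the gripper's body presses on something with over 40 N, if the wrist force passes 120 N, or if a joint passes its speed limit or range.

### The arm

A 7-joint arm with a two-finger parallel gripper is mounted at the origin on a cart in front of the work surface, level with it; the furniture and walls round the work are solid. World frame = base frame: x ahead of the robot, y to its left, z up, the work surface at z = 0. Lengths are in m, angles in rad, forces in N, time in s.
With the tool pointing down it reaches from about 0.425 to 0.8 m from the base axis. Payload 8.3 kg.
Tool frame: the origin (TCP) lies at the very end of the fingers, on their centre line; the grasp point (between the pads) lies 19 mm behind it; z points along the fingers, y is the line along which they close (so a half turn about z gives the same grasp; the last joint's range is limited). The gripper opens to 85 mm and grips with 20 to 120 N. Pads are 22 mm wide; open, the fingers measure 114 mm over their backs; the gripper's body (76 mm by 85 mm) begins 54 mm behind the grasp point. The pads swing forward as they close: fully open they stand 13 mm farther back than shut.
Start: joints at [1.086, 0.383, 0.016, 1.37, -0.006, 1.388, -0.046], TCP at [0.256, -0.57, 0.2] pointing down, gripper open.
Joint ranges: [-2.95, 2.95], [-0.25, 2.06], [-1.52, 1.56], [0.18, 2.33], [-1.44, 4.58], [0.02, 2.06], [-3.01, 3.01]. Speed limits (rad/s): [2.39, 2.39, 3.01, 3.01, 3.14, 3.14, 3.14].

### API

Orientations are given as a rotation vector (axis times angle).
In Python, from bench import robot gives the robot as it stands. The module is installed in compiled form; this text tells all that it offers.
- The arm moves only by the tool send_rows, never from a script. Its argument "series" is a list of rows, each a list of 7 numbers: the shift along the tool's x, y, z as a fraction of full scale, then the turn, a rotation vector about the tool's x, y, z as a fraction of full scale, then the closure, from 0 (fully open) to 1 (shut). In form: [[dx, dy, dz, ax, ay, az, fingers], ...]. A call has 1 to 20 rows; each row shifts and turns the commanded pose from where the row before left it, along the tool's axes as they then stand; what a row does not reach is not made up. Full scale, the value 1, is 60 mm for a shift and 0.1 rad for a turn. A row lasts 1/8 s, in which the tool goes at most 62.5 mm and 10.7 degrees, less where a joint would pass 70% of its speed; a pose out of reach is approached as far as the arm can. A call with a number of a shift or a turn outside -1 to 1 is refused whole. A call with a gripper value outside its range is refused whole. The fingers move at their own pace and stop on an object; the grip force is fixed at half the most. Time passes only in rows, so rows that do not move let the fingers close. It gives the time, the measured TCP pose, the force, the opening and the grip force at its end, in the units of the state.
- robot.sense(): the state, without advancing time (a new reading comes with each control period).
- robot.camera(name): name is "scene" or "side" or "wrist"; returns (picture, depth): 420x560x3 uint8, red, green, blue; 420x560 float32, m along the optical axis (not along the pixel's ray), 0 where there is no reading.
- robot.camera_params(name): a dict with "fovy" (degrees; the focal length in pixels is half the picture's height over the tangent of half this angle, whatever the lens; pixels are square), "cx", "cy" (the principal point, pixels), "rvec" (rotation vector, rad) and "tvec" (3), from world to camera coordinates, as OpenCV has them. Camera axes: x right, y down, z forward; pixel columns grow to the right and rows downward; lengths in m; the calibration is good to about 2 mm. A picture is of the moment at which its call begins: read the wrist's pose just before it. camera_params takes no time and is no camera call; for the wrist camera it gives the pose at the moment of the call.
- robot.hand_in(): hands the job in; it is judged then, once.
Trained networks look in the newest picture that a camera, given by its name, has taken for a name from the list of things; names that differ only in an ending like _2 or _b are one class to them, and where a whole thing is asked for, a point or a joint stands for the part that bears it (a point fixed in the world has none). Each returns a list of dicts, best first, with "conf" (0 to 1); they miss things now and then, are a little off and sometimes report something else, mostly with a low value. They report only what shows in the picture. A call takes as long as a camera call.
- robot.cut_out(camera, label): "mask" (420x560 bool, what is visible of it) and "extent" ([left, top, width, height] in pixels, round what is visible of it).
The state is a dict: "clock": time; "q": joint angles; "joint_vel": joint speeds; "joint_torque": joint torques, N m; "tool_pos": TCP position; "orientation": TCP orientation; "ft_force": force on the tool from outside, world axes, zero at the start; "moment": the same for the moment, N m; "finger_gap": finger opening in m; "gripper_force": force on a finger pad.
Only numpy, scipy, OpenCV 4.12 (cv2) and the standard library are available. Lean on these libraries where they do the work, as an engineer would, in place of code of your own. Each camera call takes 0.05 s, during which the arm holds its last target. There are 200 camera calls.

## Working session

There is one attempt and no reset: what is moved stays moved. The work goes in short steps, Python scripts to look and compute and a tool call to move; the robot and the scene stay as the last step left them, time stands still between calls to the robot, and variables do not carry over. Pictures are saved under pics/ and viewed, at most 10 in all, crops included, and the job is handed in when it is done.

Besides the shell and the picture viewer there is one more tool, called after "Emit:" as name(argument=value, ...), one argument or row to a line, values as JSON. send_rows: Moves the arm, as the interface text tells. Its arguments: {"type":"object","properties":{"series":{"type":"array","items":{"type":"array","items":{"type":"number","minimum":-1,"maximum":1}}}},"required":["series"]}

```bash
mkdir -p pics; cat > h.py <<'E'
import numpy as np, cv2
from scipy.spatial.transform import Rotation as R
from bench import robot
def cam(n):
    p=robot.camera_params(n); im,d=robot.camera(n)
    f=210/np.tan(np.radians(p['fovy'])/2)
    return im,d,p,f
def pts(d,p,f):
    v,u=np.mgrid[0:420,0:560]
    c=np.stack([(u-p['cx'])/f*d,(v-p['cy'])/f*d,d],-1)
    return (c-np.array(p['tvec']).ravel())@R.from_rotvec(np.ravel(p['rvec'])).as_matrix()
def st():
    s=robot.sense(); print({k:np.round(s[k],4).tolist() for k in('clock','q','tool_pos','orientation','ft_force','moment','finger_gap','gripper_force')})
    print(R.from_rotvec(s['orientation']).as_matrix().round(3))
E
python3 - <<'E'
from h import *
st()
for n in('scene','side'):
    im,d,p,f=cam(n); cv2.imwrite(f'pics/{n}0.png',im[:,:,::-1]); np.savez(f'{n}0.npz',d=d,P=pts(d,p,f))
    print(n,f,p['tvec'],p['rvec'])
    for l in('case','latch_bar','thumb_tab','keeper_rail','drawer','medallion'):
        for r in robot.cut_out(n,l)[:2]:
            P=pts(d,p,f)[r['mask']&(d>0)]
            print(l,round(r['conf'],2),r['extent'],np.median(P,0).round(3) if len(P) else '')
E
```

```text
{'clock': 0.0, 'q': [1.0861, 0.3843, 0.0164, 1.3712, -0.0063, 1.3882, -0.0465], 'tool_pos': [0.2557, -0.5697, 0.1988], 'orientation': [-3.07, -0.6573, 0.0007], 'ft_force': [-0.1143, 0.4685, 0.7925], 'moment': [0.0014, 0.053, 0.0429], 'finger_gap': 0.0853, 'gripper_force': 0.0}
[[ 0.912  0.409 -0.001]
 [ 0.409 -0.912  0.002]
 [-0.    -0.002 -1.   ]]
scene 505.4499812621659 [-0.49172809  0.35803909  0.78333148] [ 2.28011575 -0.94665926  0.34265531]
case 0.63 [286.4, 189.1, 68.6, 92.6] [ 0.67  -0.161  0.083]
latch_bar 0.68 [272.0, 250.4, 63.1, 46.0] [ 0.585 -0.198  0.068]
latch_bar 0.52 [237.8, 329.0, 43.8, 35.4] [ 0.45  -0.209  0.007]
thumb_tab 0.6 [268.6, 246.3, 70.4, 45.4] [ 0.585 -0.199  0.068]
keeper_rail 0.55 [266.8, 190.1, 89.2, 102.4] [ 0.646 -0.155  0.068]
keeper_rail 0.23 [236.9, 329.1, 44.2, 36.6] [ 0.447 -0.209  0.008]
drawer 0.76 [268.5, 229.3, 69.7, 67.1] [ 0.59  -0.142  0.044]
medallion 0.82 [306.6, 196.4, 32.9, 25.4] [ 0.7   -0.117  0.09 ]
side 406.77546428094143 [-0.59928896 -0.00986557  1.0038724 ] [ 2.21130392  0.04884651 -0.00858936]
case 0.76 [275.5, 203.4, 79.5, 60.5] [ 0.686 -0.167  0.066]
latch_bar 0.54 [263.9, 215.3, 11.2, 50.7] [ 0.588 -0.179  0.069]
thumb_tab 0.7 [267.1, 214.7, 9.5, 54.1] [ 0.589 -0.197  0.068]
thumb_tab 0.41 [262.9, 201.0, 93.4, 68.2] [ 0.666 -0.166  0.063]
drawer 0.55 [268.6, 211.2, 30.6, 58.8] [ 0.599 -0.134  0.053]
medallion 0.71 [312.5, 202.1, 32.6, 20.4] [ 0.704 -0.121  0.09 ]
```

```bash
python3 - <<'E'
import cv2,numpy as np
a=cv2.imread('pics/scene0.png')[160:340,200:400]; b=cv2.imread('pics/side0.png')[170:320,220:420]
a=cv2.resize(a,(800//2,360),interpolation=2);b=cv2.resize(b,(400,300),interpolation=2)
c=np.zeros((360,800,3),np.uint8);c[:,:400]=a;c[:300,400:]=b
cv2.imwrite('pics/c0.png',c)
from h import *
# top of case / bar orientation from depth, merged
Q=[]
for n in('scene','side'):
    P=np.load(f'{n}0.npz')['P'].reshape(-1,3)
    m=(abs(P[:,0]-.66)<.14)&(abs(P[:,1]+.17)<.12)
    P=P[m]; t=P[(abs(P[:,2]-.085)<.004)]; 
    r=cv2.minAreaRect(t[:,:2].astype(np.float32)*1000);print(n,len(t),r)
    P=P[(P[:,2]>.02)]
    Q.append(P)
im=np.zeros((560,480),np.uint8)
print([len(q) for q in Q])
# top view height map 0.5mm -> color
M=np.zeros((500,600,3),np.uint8)
for q in Q:
    q=q[np.argsort(q[:,2])]
    for x,y,z in q:
        u=int((-y-.05)*2200);v=int((.80-x)*2000)
        if 0<=u<600 and 0<=v<500: cv2.circle(M,(u,v),2,tuple(int(c) for c in cv2.applyColorMap(np.uint8([[min(255,z*2200)]]),cv2.COLORMAP_JET)[0,0]),-1)
cv2.imwrite('pics/top0.png',M)
E
```

```text
scene 1656 ((666.6087036132812, -161.37005615234375), (177.00926208496094, 154.14157104492188), 7.113746643066406)
side 1218 ((650.2484130859375, -138.51275634765625), (224.01988220214844, 142.03561401367188), 28.035900115966797)
[4953, 4443]
```

View pics/c0.png

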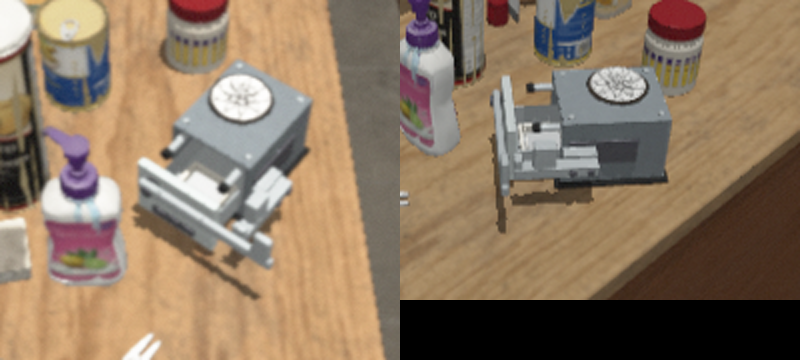

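View pics/scene0.png

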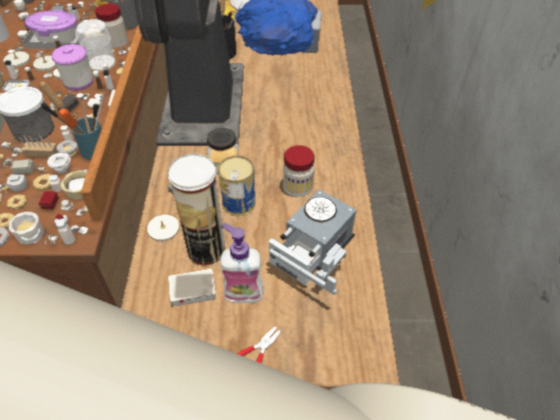

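The scene shows the box at about (315,240), with the drawer out toward the lower left. The bar runs from (270,245) to its tab at about (333,285), and the keeper is beside the case at about (335,255). The bottle stands left of the drawer at (240,275).

```bash
python3 - <<'E'
from h import *
p=robot.camera_params('scene');f=505.45
def ray(u,v,z,n='scene'):
    p=robot.camera_params(n);f=210/np.tan(np.radians(p['fovy'])/2)
    Rm=R.from_rotvec(np.ravel(p['rvec'])).as_matrix();c=-Rm.T@np.ravel(p['tvec']);d=Rm.T@[(u-p['cx'])/f,(v-p['cy'])/f,1]
    return (c+d*(z-c[2])/d[2]).round(4)
for n,uv in(('scene',[(288,225),(322,243),(355,211),(320,191)]),('side',[(296.5,204),(298,231),(355,232),(348,204)])):
    q=[ray(u,v,.085,n) for u,v in uv]; print(n,q)
    q=np.array(q)[:,:2]; print(q.mean(0),[np.linalg.norm(q[i]-q[(i+1)%4]).round(3) for i in range(4)])
    ex=(q[3]+q[2]-q[0]-q[1]);ey=q[0]+q[3]-q[1]-q[2]
    print('yaw',np.arctan2(ex[1],ex[0]),np.arctan2(-ey[0],ey[1]))
for n in('scene','side'):
    P=np.load(f'{n}0.npz')['P'].reshape(-1,3)
    m=(abs(P[:,0]-.59)<.06)&(abs(P[:,1]+.19)<.12)&(P[:,2]>.05)
    P=P[m];print(n,len(P),P[P[:,2]>.088].round(3)[:25].tolist())
st()
print(robot.camera_params('wrist'))
E
```

```text
scene [array([ 0.6306, -0.0971,  0.085 ]), array([ 0.644 , -0.1716,  0.085 ]), array([ 0.7478, -0.165 ,  0.085 ]), array([ 0.7398, -0.0811,  0.085 ])]
[ 0.69055 -0.1287 ] [np.float64(0.076), np.float64(0.104), np.float64(0.084), np.float64(0.11)]
yaw 0.10570778747116756 0.13428792876554166
side [array([ 0.6386, -0.0847,  0.085 ]), array([ 0.642 , -0.1741,  0.085 ]), array([ 0.7537, -0.1714,  0.085 ]), array([ 0.749 , -0.0787,  0.085 ])]
[ 0.695825 -0.127225] [np.float64(0.089), np.float64(0.112), np.float64(0.093), np.float64(0.111)]
yaw 0.039151527706095174 0.04445175293552098
scene 1708 [[0.646, -0.096, 0.089], [0.638, -0.124, 0.09], [0.531, -0.112, 0.118], [0.53, -0.114, 0.117], [0.531, -0.115, 0.118], [0.531, -0.118, 0.117], [0.532, -0.119, 0.114], [0.533, -0.121, 0.112], [0.53, -0.123, 0.114], [0.594, -0.23, 0.09], [0.591, -0.233, 0.097], [0.593, -0.234, 0.096], [0.59, -0.231, 0.093], [0.589, -0.233, 0.096], [0.59, -0.235, 0.097], [0.592, -0.236, 0.096], [0.595, -0.236, 0.093], [0.595, -0.237, 0.095], [0.589, -0.231, 0.091], [0.588, -0.234, 0.096], [0.591, -0.234, 0.092], [0.592
[... 540 characters left out ...]
, 0.114], [0.533, -0.123, 0.111], [0.535, -0.12, 0.11], [0.532, -0.126, 0.111], [0.533, -0.123, 0.109], [0.535, -0.119, 0.106], [0.531, -0.125, 0.108]]
{'clock': 0.7, 'q': [1.0861, 0.3834, 0.0164, 1.3701, -0.0063, 1.3882, -0.0465], 'tool_pos': [0.2559, -0.5702, 0.1998], 'orientation': [-3.0719, -0.6577, -0.0001], 'ft_force': [-0.5408, -0.8512, 0.3984], 'moment': [0.0225, 0.0206, -0.0429], 'finger_gap': 0.0852, 'gripper_force': 0.0}
[[ 0.912  0.409  0.   ]
 [ 0.409 -0.912  0.   ]
 [ 0.    -0.    -1.   ]]
{'fovy': 64.06355304377449, 'cx': 282.88284534532994, 'cy': 207.39337025066604, 'rvec': array([-2.42138825,  1.56589584,  0.2342952 ]), 'tvec': array([-0.62624661, -0.03824274,  0.37847298])}
```

Emit:
send_rows(
  series=[
    [0.3,-0.12,-0.07,0,0,0,0],
    [0.64,-0.244,-0.075,0,0,0,0],
    [0.64,-0.244,-0.075,0,0,0,0],
    [0.64,-0.244,-0.075,0,0,0,0],
    [0.64,-0.244,-0.075,0,0,0,0],
    [0.64,-0.244,-0.075,0,0,0,0],
    [0.64,-0.244,-0.075,0,0,0,0],
    [0.64,-0.244,-0.075,0,0,0,0],
    [0.64,-0.244,-0.075,0,0,0,0],
    [0.64,-0.244,-0.075,0,0,0,0],
    [0.64,-0.244,-0.075,0,0,0,0],
    [0.3,-0.12,-0.07,0,0,0,0],
    [0,0,0,0,0,-1,0],
    [0,0,0,0,0,-1,0],
    [0,0,0,0,0,-1,0],
    [0,0,0,0,0,-1,0],
    [0,0,0,0,0,-1,0],
    [0,0,0,0,0,-1,0],
    [0,0,0,0,0,-1,0],
    [0,0,0,0,0,-1,0],
  ],
)

```text
clock: 3.2
tool_pos: [0.5728, -0.252, 0.2535]
orientation: [2.571, 1.805, -0.001]
ft_force: [-0.8, 0.1, -0.0]
finger_gap: 0.0856
gripper_force: 0.0
```

Emit:
send_rows(
  series=[
    [0,0,0,0,0,-1,0],
    [0,0,0,0,0,-1,0],
    [0,0,0,0,0,-1,0],
    [0,0,0,0,0,-1,0],
    [0,0,0,0,0,0,0],
  ],
)

```text
clock: 3.82
tool_pos: [0.5729, -0.2519, 0.2535]
orientation: [2.165, 2.276, -0.0]
ft_force: [0.0, -1.1, 0.7]
finger_gap: 0.085
gripper_force: 0.0
```

```bash
python3 - <<'E'
from h import *
st()
im,d,p,f=cam('wrist'); cv2.imwrite('pics/w1.png',im[:,:,::-1]); np.savez('w1.npz',d=d,P=pts(d,p,f))
for l in('case','latch_bar','keeper_rail','thumb_tab'):
    for r in robot.cut_out('wrist',l)[:2]: print(l,round(r['conf'],2),r['extent'])
E
```

```text
{'clock': 3.825, 'q': [0.63, 0.3975, -0.3856, 1.2558, 0.1467, 1.5152, 0.3134], 'tool_pos': [0.5729, -0.2519, 0.2535], 'orientation': [2.1654, 2.2757, -0.0004], 'ft_force': [0.0356, -1.1037, 0.7483], 'moment': [0.0181, -0.009, 0.0346], 'finger_gap': 0.085, 'gripper_force': 0.0}
[[-0.05   0.999  0.   ]
 [ 0.999  0.05  -0.   ]
 [-0.     0.    -1.   ]]
case 0.65 [306.1, 1.3, 178.3, 139.7]
latch_bar 0.94 [289.8, 25.2, 16.7, 153.4]
keeper_rail 0.63 [397.6, 3.0, 71.6, 77.6]
keeper_rail 0.62 [287.2, 0.0, 198.0, 179.5]
thumb_tab 0.86 [289.9, 26.0, 19.9, 150.6]
```

View pics/w1.png

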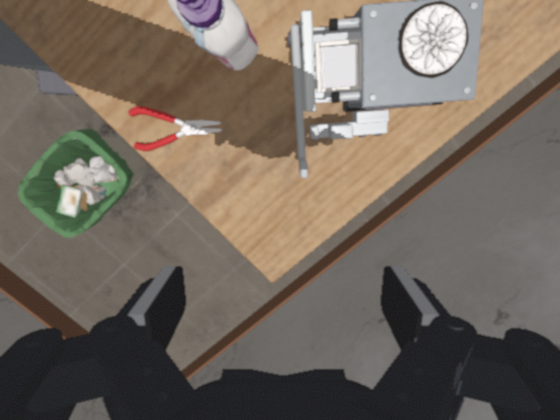

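The wrist view shows the bar from (295,28) to the tab at (304,172). The keeper runs from (312,130) to (387,115), the case is top right, and the tab area is clear.

```bash
python3 - <<'E'
from h import *
P=np.load('w1.npz')['P']
def show(u0,u1,v0,v1,zlo,zhi):
    q=P[v0:v1,u0:u1].reshape(-1,3); q=q[(q[:,2]>zlo)&(q[:,2]<zhi)]
    r=cv2.minAreaRect((q[:,:2]*1000).astype(np.float32));print(len(q),q.mean(0).round(4),q.min(0).round(4),q.max(0).round(4),[np.round(x,1) for x in r])
show(360,485,0,112,.081,.088)  # case top
show(285,312,155,182,.088,.1) # tab
show(285,312,20,158,.064,.075) # bar top
show(305,320,8,112,.075,.085) # drawer front top
print('keeper')
for v in (118,122,126,129,132,135):
    print(v,[(u,*np.round(P[v,u][[0,2]]*1000,0).astype(int)) for u in range(306,392,3)])
q=P[:112,360:485].reshape(-1,3);q=q[abs(q[:,2]-.085)<.004]
for e in ('right',):
    pass
im=cv2.imread('pics/w1.png');cv2.imwrite('pics/w1c.png',cv2.resize(im[0:185,280:490],None,fx=3.8,fy=3.2,interpolation=2))
E
```

```text
8744 [ 0.6901 -0.1295  0.0843] [ 0.6358 -0.1767  0.081 ] [ 0.7547 -0.0796  0.088 ] [array([ 695.6, -126. ]), array([110.2,  90.2]), np.float64(6.9)]
135 [ 0.5929 -0.2388  0.0931] [ 0.5886 -0.2476  0.0885] [ 0.5975 -0.2304  0.0953] [array([ 593. , -238.9]), array([ 8.1, 17.2]), np.float64(6.5)]
1174 [ 0.5835 -0.1603  0.0674] [ 0.5702 -0.2314  0.064 ] [ 0.6008 -0.1011  0.075 ] [array([ 586.6, -166.2]), array([ 16.2, 130.2]), np.float64(8.6)]
855 [ 0.5927 -0.1413  0.0788] [ 0.5858 -0.1833  0.0756] [ 0.6018 -0.0946  0.0811] [array([ 591.8, -139.2]), array([10., 89.]), np.float64(7.1)]
keeper
118 [(306, np.int64(599), np.int64(0)), (309, np.int64(603), np.int64(-2)), (312, np.int64(606), np.int64(-1)), (315, np.int64(610), np.int64(-1)), (318, np.int64(614), np.int64(-1)), (321, np.int64(617), np.int64(-2)), (324, np.int64(621), np.int64(-3)), (327, np.int64(625), np.int64(-1)), (330, np.int64(628), np.int64(0)), (333, np.int64(632), np.int64(-1)), (336, np.int64(636), np.int64(0)), (339, np.int64(640), np.int64(-3)), (342, np.int64(643), np.int64(-2)), (345, np.int64(647), np.int64(0)), 
[... 5076 characters left out ...]
), np.int64(79)), (336, np.int64(625), np.int64(79)), (339, np.int64(628), np.int64(78)), (342, np.int64(631), np.int64(79)), (345, np.int64(634), np.int64(79)), (348, np.int64(637), np.int64(78)), (351, np.int64(640), np.int64(79)), (354, np.int64(660), np.int64(0)), (357, np.int64(664), np.int64(-2)), (360, np.int64(656), np.int64(48)), (363, np.int64(659), np.int64(49)), (366, np.int64(675), np.int64(-1)), (369, np.int64(679), np.int64(-2)), (372, np.int64(683), np.int64(-2)), (375, np.int64(673), np.int64(47)), (378, np.int64(676), np.int64(50)), (381, np.int64(694), np.int64(-1)), (384, np.int64(698), np.int64(-2)), (387, np.int64(701), np.int64(-1)), (390, np.int64(705), np.int64(-2))]
```

View pics/w1c.png

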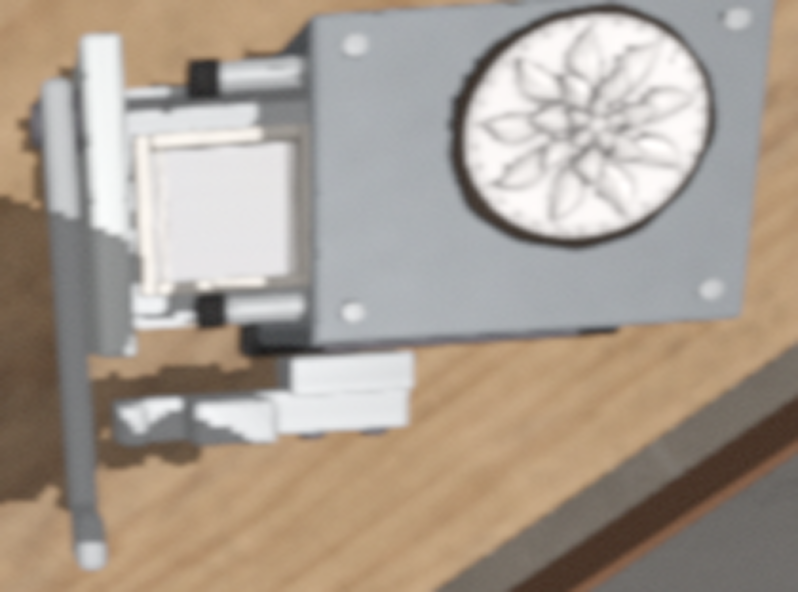

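The close-up shows the case at yaw 0.12, centred at (0.6956,-0.126). The keeper sits about 6 mm farther out than nominal, so mid-notch is at about drawer 0.019. The tab is at (0.593,-0.239). Next I descend and pinch it.

Emit:
send_rows(
  series=[
    [0,0,0,0,0,-0.7,0],
    [0.07,0.175,0.2,0,0,0,0],
    [0.07,0.18,0.4,0,0,0,0],
    [0,0,0.4,0,0,0,0],
    [0,0,0.4,0,0,0,0],
    [0,0,0.4,0,0,0,0],
    [0,0,0.4,0,0,0,0],
    [0,0,0.4,0,0,0,0],
    [0,0,0.3,0,0,0,0],
    [0,0,0.24,0,0,0,0],
    [0,0,0,0,0,0,0.6],
    [0,0,0,0,0,0,0.7],
    [0,0,0,0,0,0,0.8],
    [0,0,0,0,0,0,0.85],
    [0,0,0,0,0,0,0.9],
    [0,0,0,0,0,0,1],
    [0,0,0,0,0,0,1],
    [0,0,0,0,0,0,1],
    [0,0,0,0,0,0,1],
  ],
)

```text
clock: 6.45
tool_pos: [0.5934, -0.2406, 0.0648]
orientation: [-2.083, -2.352, -0.0]
ft_force: [-0.5, 0.3, -0.1]
finger_gap: -0.0001
gripper_force: 0.0
```

```bash
python3 - <<'E'
from h import *
st()
im,d,p,f=cam('wrist'); cv2.imwrite('pics/w2.png',im[:,:,::-1])
E
```

```text
{'clock': 6.45, 'q': [0.6072, 0.539, -0.3832, 1.4843, 0.2109, 1.1592, 0.3097], 'tool_pos': [0.5934, -0.2406, 0.0648], 'orientation': [-2.083, -2.3517, -0.0001], 'ft_force': [-0.5295, 0.3362, -0.0701], 'moment': [0.0069, 0.0141, -0.0117], 'finger_gap': -0.0001, 'gripper_force': 0.0}
[[-0.121  0.993 -0.   ]
 [ 0.993  0.121  0.   ]
 [ 0.    -0.    -1.   ]]
```

View pics/w2.png

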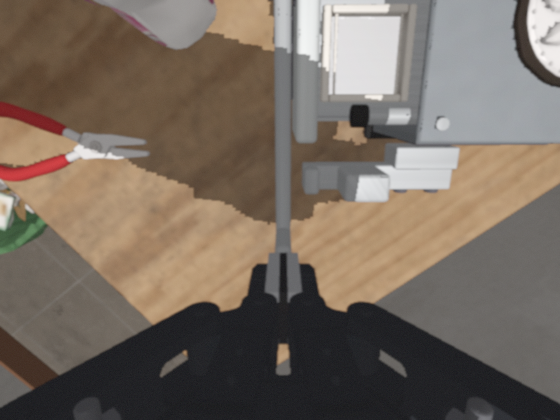

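```bash
python3 - <<'E'
from h import *
a=cv2.imread('pics/w2.png')[200:400,200:370]
im,d,p,f=cam('side'); P=pts(d,p,f); b=im[170:290,220:340,::-1]
im2,d2,p2,f2=cam('scene'); c=im2[200:330,230:360,::-1]
rs=lambda x:cv2.resize(x,(390,300),interpolation=2)
o=np.zeros((600,800,3),np.uint8);o[:600,:400]=cv2.resize(a,(400,600)[:2],interpolation=2);o[:300,405:795]=rs(b);o[300:,405:795]=rs(c)
cv2.imwrite('pics/m2.png',o)
iw,dw,pw,fw=cam('wrist');Pw=pts(dw,pw,fw)
for v in(225,240,250,260,270,280,290,300,320,340): print(v,[(u,*np.round(Pw[v,u]*1000).astype(int).tolist()) for u in (262,268,273,278,281,284,287,290,295,300)])
E
```

```text
225 [(262, 580, -256, -1), (268, 584, -256, -2), (273, 588, -255, -1), (278, 590, -230, 67), (281, 591, -229, 68), (284, 593, -229, 69), (287, 595, -229, 67), (290, 601, -253, -1), (295, 604, -253, 0), (300, 608, -253, -2)]
240 [(262, 581, -268, -2), (268, 586, -268, -1), (273, 589, -267, -2), (278, 590, -231, 85), (281, 592, -231, 85), (284, 593, -230, 87), (287, 595, -231, 84), (290, 596, -233, 80), (295, 606, -265, -1), (300, 610, -265, -1)]
250 [(262, 582, -276, -1), (268, 587, -275, 0), (273, 590, -275, -1), (278, 591, -233, 93), (281, 592, -233, 93), (284, 593, -232, 94), (287, 595, -232, 94), (290, 596, -233, 91), (295, 607, -273, -1), (300, 611, -273, -1)]
260 [(262, 583, -285, -1), (268, 586, -232, 107), (273, 588, -231, 108), (278, 591, -231, 108), (281, 592, -231, 107), (284, 593, -231, 107), (287, 594, -231, 107), (290, 596, -230, 108), (295, 598, -230, 107), (300, 612, -281, -1)]
270 [(262, 584, -236, 108), (268, 587, -231, 117), (273, 589, -231, 116), (278, 591, -231, 116), (281, 592, -231, 116), (284, 593, -231, 115), (287, 594, -231, 116), (290, 595, -231, 116), (295,
[... 515 characters left out ...]
[(262, 586, -229, 142), (268, 588, -231, 139), (273, 589, -231, 139), (278, 591, -234, 133), (281, 592, -234, 133), (284, 593, -234, 133), (287, 594, -233, 134), (290, 595, -230, 139), (295, 597, -229, 140), (300, 598, -228, 141)]
320 [(262, 586, -231, 150), (268, 588, -230, 151), (273, 590, -230, 151), (278, 592, -242, 134), (281, 593, -242, 133), (284, 595, -243, 131), (287, 595, -239, 137), (290, 595, -233, 145), (295, 596, -229, 150), (300, 598, -229, 151)]
340 [(262, 587, -226, 166), (268, 588, -229, 162), (273, 591, -243, 144), (278, 593, -248, 137), (281, 594, -251, 132), (284, 596, -251, 132), (287, 596, -247, 138), (290, 596, -242, 143), (295, 596, -231, 157), (300, 596, -224, 166)]
```

View pics/m2.png

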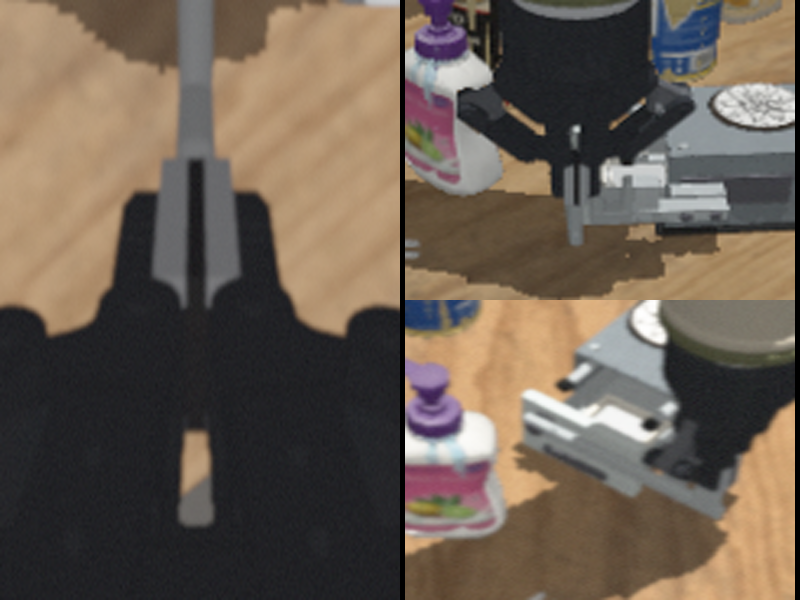

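```bash
python3 - <<'E'
from h import *
im,d,p,f=cam('side'); P=pts(d,p,f)
for v in range(222,270,3): print(v,[(u,*np.round(P[v,u]*1000).astype(int).tolist(),int(im[v,u].mean())) for u in range(262,284,3)])
p=robot.camera_params('wrist');f=210/np.tan(np.radians(p['fovy'])/2)
Rm=R.from_rotvec(np.ravel(p['rvec'])).as_matrix();print('campos',-Rm.T@np.ravel(p['tvec']),Rm[2])
for X in([.5934,-.2406,.065],[.593,-.231,.065],[.593,-.231,.095]):
    c=Rm@X+np.ravel(p['tvec']);print(X,c[:2]/c[2]*f+[p['cx'],p['cy']])
E
```

```text
222 [(262, 561, -44, 0, 141), (265, 584, -258, 173, 35), (268, 589, -257, 172, 35), (271, 586, -125, 66, 107), (274, 597, -233, 153, 36), (277, 604, -257, 172, 38), (280, 609, -255, 171, 36), (283, 613, -226, 148, 33)]
225 [(262, 577, -238, 150, 30), (265, 584, -259, 166, 34), (268, 589, -260, 168, 38), (271, 586, -123, 56, 109), (274, 597, -232, 146, 33), (277, 604, -256, 165, 35), (280, 609, -256, 166, 34), (283, 613, -238, 151, 36)]
228 [(262, 578, -249, 151, 34), (265, 583, -254, 156, 33), (268, 588, -252, 155, 33), (271, 586, -124, 49, 76), (274, 598, -247, 151, 34), (277, 604, -251, 155, 36), (280, 609, -249, 153, 33), (283, 614, -245, 150, 36)]
231 [(262, 578, -249, 145, 32), (265, 583, -254, 150, 33), (268, 588, -254, 150, 35), (271, 593, -245, 142, 35), (274, 598, -250, 147, 33), (277, 604, -251, 148, 37), (280, 609, -251, 149, 33), (283, 614, -244, 142, 34)]
234 [(262, 577, -248, 137, 95), (265, 583, -253, 142, 33), (268, 588, -254, 143, 34), (271, 593, -253, 142, 34), (274, 598, -251, 141, 35), (277, 604, -252, 142, 34), (280, 609, -252, 142, 38), (283, 612, -115, 25, 140)
[... 1931 characters left out ...]
, -170, -2, 75), (283, 614, -171, -1, 74)]
264 [(262, 571, -181, -2, 72), (265, 577, -183, 0, 71), (268, 583, -182, -1, 64), (271, 593, -247, 64, 112), (274, 599, -248, 65, 94), (277, 602, -181, 0, 73), (280, 608, -180, -1, 74), (283, 614, -180, -1, 74)]
267 [(262, 571, -191, 0, 67), (265, 577, -192, 0, 66), (268, 584, -191, 0, 64), (271, 593, -249, 58, 105), (274, 599, -248, 58, 91), (277, 602, -191, 1, 73), (280, 608, -189, 0, 72), (283, 614, -189, 0, 67)]
campos [ 0.58500277 -0.16791099  0.237911  ] [ 0.03504843 -0.28946931 -0.95654541]
[0.5934, -0.2406, 0.065] [282.11210753 242.57648808]
[0.593, -0.231, 0.065] [283.50528114 226.39329729]
[0.593, -0.231, 0.095] [283.5933962  248.81856163]
```

Both cameras put the shut fingertips at z≈0.10, just above the tab, although tool_pos reports 0.065. The fingers therefore closed in air, about 35 mm above where the report says. xy is right, so I open, go 32 mm lower and close again.

Emit:
send_rows(
  series=[
    [0,0,0,0,0,0,0],
    [0,0,0,0,0,0,0],
    [0,0,0,0,0,0,0],
    [0,0,0,0,0,0,0],
    [0,0,0,0,0,0,0],
    [0,0,0,0,0,0,0],
  ],
)

```text
clock: 7.45
tool_pos: [0.5934, -0.2406, 0.0648]
orientation: [-2.083, -2.352, -0.0]
ft_force: [0.3, -0.0, 0.3]
finger_gap: 0.0849
gripper_force: 0.0
```

```bash
python3 - <<'E'
from h import *
st()
P=np.load('w1.npz')['P']
for v in(268,275,290,310): print(v,[(u,*np.round(P[v,u]*1000).astype(int).tolist()) for u in (160,170,180,390,400,410)])
E
```

```text
{'clock': 7.45, 'q': [0.6072, 0.539, -0.3832, 1.4843, 0.2109, 1.1592, 0.3098], 'tool_pos': [0.5934, -0.2406, 0.0648], 'orientation': [-2.083, -2.3517, -0.0001], 'ft_force': [0.2924, -0.0352, 0.3234], 'moment': [0.005, -0.0256, 0.0109], 'finger_gap': 0.0849, 'gripper_force': 0.0}
[[-0.121  0.993 -0.   ]
 [ 0.993  0.121  0.   ]
 [ 0.     0.    -1.   ]]
268 [(160, 125, -805, -745), (170, 527, -244, 304), (180, 530, -246, 300), (390, 617, -240, 303), (400, 621, -240, 303), (410, 918, -565, -359)]
275 [(160, 525, -245, 309), (170, 529, -245, 309), (180, 530, -248, 301), (390, 616, -241, 307), (400, 618, -239, 310), (410, 912, -574, -337)]
290 [(160, 529, -244, 320), (170, 530, -248, 314), (180, 531, -254, 304), (390, 616, -247, 309), (400, 615, -240, 320), (410, 618, -239, 321)]
310 [(160, 530, -249, 325), (170, 531, -255, 316), (180, 531, -263, 305), (390, 616, -254, 311), (400, 616, -248, 320), (410, 616, -242, 329)]
```

Emit:
send_rows(
  series=[
    [0,0,0.2,0,0,0,0],
    [0,0,0.2,0,0,0,0],
    [0,0,0.13,0,0,0,0],
    [0,0,0,0,0,0,0.6],
    [0,0,0,0,0,0,0.8],
    [0,0,0,0,0,0,0.9],
    [0,0,0,0,0,0,1],
    [0,0,0,0,0,0,1],
    [0,0,0,0,0,0,1],
    [0,0,0,0,0,0,1],
  ],
)

```text
clock: 8.7
tool_pos: [0.5936, -0.2407, 0.0334]
orientation: [2.083, 2.351, 0.0]
ft_force: [-1.3, -0.0, 3.3]
finger_gap: 0.0072
gripper_force: 61.2
```

Emit:
send_rows(
  series=[
    [-0.018,0,-0.08,0,-0.38,0,1],
    [-0.018,0,-0.08,0,-0.38,0,1],
    [-0.018,0,-0.08,0,-0.38,0,1],
    [-0.018,0,-0.08,0,-0.38,0,1],
    [-0.018,0,-0.08,0,-0.38,0,1],
    [0,0,0,0,0,0,1],
  ],
)

```text
clock: 9.45
tool_pos: [0.5945, -0.2437, 0.0581]
orientation: [1.982, 2.241, -0.189]
ft_force: [1.0, -0.8, 0.5]
finger_gap: 0.0073
gripper_force: 60.8
```

```bash
python3 - <<'E'
from h import *
st()
im,d,p,f=cam('wrist'); cv2.imwrite('pics/w3.png',im[:,:,::-1]);P=pts(d,p,f)
C=np.array([.6956,-.126,0]);c,s=np.cos(.12),np.sin(.12);A=np.array([[c,s,0],[-s,c,0],[0,0,1]])
L=(P-C)@A.T*1000
# bar top surface: points x in -122..-109, fit z vs y
for r in robot.cut_out('wrist','latch_bar')[:1]:
    q=L[r['mask']]; q=q[(q[:,1]<-45)&(q[:,1]>-88)|(q[:,1]>-45)&(q[:,2]>62)]; print(len(q),np.median(q,0),np.polyfit(q[:,1],q[:,2],1))
r=robot.sense(); print('tcp case',(np.array(r['tool_pos'])-C)@A.T*1000)
E
```

```text
{'clock': 9.45, 'q': [0.4751, 0.4827, -0.3259, 1.5924, 0.3824, 1.0589, 0.127], 'tool_pos': [0.5945, -0.2437, 0.0581], 'orientation': [1.9817, 2.2405, -0.1894], 'ft_force': [0.9638, -0.7674, 0.492], 'moment': [0.1102, -0.2264, 0.0315], 'finger_gap': 0.0073, 'gripper_force': 60.8175}
[[-0.12   0.993  0.024]
 [ 0.974  0.122 -0.189]
 [-0.191  0.001 -0.982]]
5525 [-114.49864579  -37.31265163   79.4208278 ] [-0.26923724 71.59385254]
tcp case [-114.79481535 -104.94468063   57.45324015]
```

View pics/w3.png

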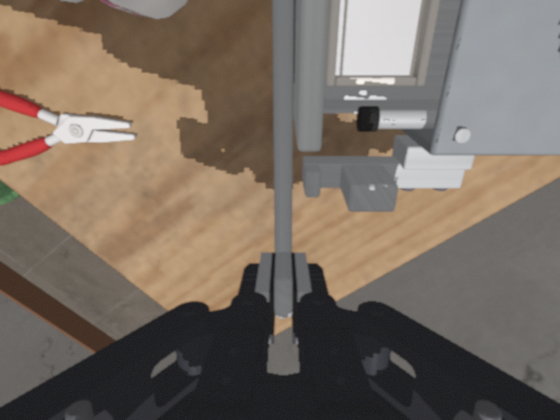

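The bar is pinched and lifted about 0.19 rad (bar at (283,150)), clear of the keeper at (305–395,155–205). I push in now.

Emit:
send_rows(
  series=[
    [0,0.067,0,0,0,0,1],
    [0,0.067,0,0,0,0,1],
    [0,0.067,0,0,0,0,1],
    [0,0.067,0,0,0,0,1],
    [0,0.067,0,0,0,0,1],
    [0,0,0,0,0,0,1],
  ],
)

```text
clock: 10.3
tool_pos: [0.614, -0.2416, 0.0572]
orientation: [1.985, 2.241, -0.189]
ft_force: [-0.7, 0.3, 1.4]
finger_gap: 0.0069
gripper_force: 61.2
```

Emit:
send_rows(
  series=[
    [0,0.033,0,0,0,0,1],
    [0,0,0,0,0,0,1],
  ],
)

```text
clock: 10.55
tool_pos: [0.6154, -0.2415, 0.0572]
orientation: [1.985, 2.241, -0.19]
ft_force: [-2.5, 0.6, 3.0]
finger_gap: 0.0069
gripper_force: 61.2
```

Emit:
send_rows(
  series=[
    [0,0.025,0,0,0,0,1],
    [0,0,0,0,0,0,1],
  ],
)

```text
clock: 10.8
tool_pos: [0.617, -0.2412, 0.0572]
orientation: [1.985, 2.241, -0.19]
ft_force: [-4.4, 0.7, 2.3]
finger_gap: 0.0071
gripper_force: 61.3
```

Emit:
send_rows(
  series=[
    [0,0.02,0,0,0,0,1],
    [0,0,0,0,0,0,1],
  ],
)

```text
clock: 11.05
tool_pos: [0.6181, -0.2411, 0.0571]
orientation: [1.985, 2.241, -0.19]
ft_force: [-5.8, -0.6, 2.2]
finger_gap: 0.0072
gripper_force: 61.3
```

Emit:
send_rows(
  series=[
    [0,0.017,0,0,0,0,1],
    [0,0,0,0,0,0,1],
  ],
)

```text
clock: 11.3
tool_pos: [0.619, -0.2411, 0.0571]
orientation: [1.985, 2.241, -0.19]
ft_force: [-5.2, 1.1, 2.7]
finger_gap: 0.007
gripper_force: 61.3
```

Emit:
send_rows(
  series=[
    [0,0.014,0,0,0,0,1],
    [0,0,0,0,0,0,1],
  ],
)

```text
clock: 11.55
tool_pos: [0.6198, -0.2409, 0.0571]
orientation: [1.986, 2.241, -0.19]
ft_force: [-5.6, 1.4, 1.9]
finger_gap: 0.0074
gripper_force: 61.3
```

Emit:
send_rows(
  series=[
    [0,0.012,0,0,0,0,1],
    [0,0,0,0,0,0,1],
  ],
)

```text
clock: 11.8
tool_pos: [0.62, -0.241, 0.057]
orientation: [1.986, 2.242, -0.191]
ft_force: [-7.3, 0.9, 2.7]
finger_gap: 0.0071
gripper_force: 61.5
```

Emit:
send_rows(
  series=[
    [0,0.012,0,0,0,0,1],
    [0,0,0,0,0,0,1],
  ],
)

```text
clock: 12.05
tool_pos: [0.62, -0.2411, 0.0568]
orientation: [1.987, 2.242, -0.193]
ft_force: [-10.0, 1.0, 4.1]
finger_gap: 0.0067
gripper_force: 61.5
```

Contact with the stop came at x=0.6200, where the tip stopped and the force rose from 5.6 to 10 N. I back off about 1.5 mm to mid-notch.

Emit:
send_rows(
  series=[
    [0,-0.047,0,0,0,0,1],
    [0,0,0,0,0,0,1],
  ],
)

```text
clock: 12.3
tool_pos: [0.6184, -0.2412, 0.0571]
orientation: [1.985, 2.241, -0.19]
ft_force: [-4.9, 1.3, 0.6]
finger_gap: 0.007
gripper_force: 61.0
```

Emit:
send_rows(
  series=[
    [0.018,0,0.08,0,0.38,0,1],
    [0.018,0,0.08,0,0.38,0,1],
    [0,0,0,0,0,0,1],
  ],
)

```text
clock: 12.68
tool_pos: [0.6182, -0.2405, 0.0464]
orientation: [2.028, 2.288, -0.114]
ft_force: [-4.9, 1.5, 2.9]
finger_gap: 0.0071
gripper_force: 61.2
```

Emit:
send_rows(
  series=[
    [0.009,0,0.04,0,0.19,0,1],
    [0,0,0,0,0,0,1],
  ],
)

```text
clock: 12.92
tool_pos: [0.6184, -0.2401, 0.0443]
orientation: [2.037, 2.299, -0.096]
ft_force: [-5.5, 2.0, 1.2]
finger_gap: 0.0069
gripper_force: 61.1
```

Emit:
send_rows(
  series=[
    [0.009,0,0.04,0,0.19,0,1],
    [0.009,0,0.04,0,0.19,0,1],
    [0.009,0,0.04,0,0.19,0,1],
    [0,0,0,0,0,0,1],
  ],
)

```text
clock: 13.42
tool_pos: [0.6183, -0.2389, 0.037]
orientation: [2.066, 2.332, -0.038]
ft_force: [-4.9, 2.1, 1.5]
finger_gap: 0.0069
gripper_force: 61.0
```

Emit:
send_rows(
  series=[
    [0.009,0,0.04,0,0.19,0,1],
    [0.005,0,0.025,0,0.19,0,1],
    [0,0,0,0,0,0,1],
  ],
)

```text
clock: 13.8
tool_pos: [0.6184, -0.2377, 0.0334]
orientation: [-2.081, -2.35, -0.002]
ft_force: [-5.1, 4.3, 0.6]
finger_gap: 0.007
gripper_force: 61.0
```

Emit:
send_rows(
  series=[
    [0,-0.015,0,0,0,0,1],
    [0,-0.015,0,0,0,0,1],
    [0,0,0,0,0,0,1],
  ],
)

```text
clock: 14.18
tool_pos: [0.6169, -0.2379, 0.0334]
orientation: [-2.081, -2.352, -0.002]
ft_force: [-4.1, 3.5, -0.2]
finger_gap: 0.0074
gripper_force: 60.7
```

Emit:
send_rows(
  series=[
    [0,-0.01,0,0,0,0,1],
    [0,0,0,0,0,0,1],
  ],
)

```text
clock: 14.42
tool_pos: [0.6166, -0.2379, 0.0335]
orientation: [-2.082, -2.352, -0.002]
ft_force: [-0.9, 4.6, -2.3]
finger_gap: 0.0074
gripper_force: 60.5
```

Emit:
send_rows(
  series=[
    [0,-0.008,0,0,0,0,1],
    [0,0,0,0,0,0,1],
  ],
)

```text
clock: 14.68
tool_pos: [0.6166, -0.2379, 0.0335]
orientation: [2.082, 2.353, 0.003]
ft_force: [2.0, 4.2, -4.6]
finger_gap: 0.0071
gripper_force: 60.0
```

Emit:
send_rows(
  series=[
    [0,0.006,0,0,0,0,1],
    [0,0,0,0,0,0,0.9],
    [0,0,0,0,0,0,0.7],
    [0,0,0,0,0,0,0.5],
    [0,0,0,0,0,0,0.3],
    [0,0,0,0,0,0,0],
    [0,0,0,0,0,0,0],
    [0,0,0,0,0,0,0],
    [0,0,0,0,0,0,0],
    [0,0,-0.1,0,0,0,0],
    [0,0,-0.3,0,0,0,0],
    [0,0,-0.5,0,0,0,0],
    [0,0,-0.5,0,0,0,0],
    [0,0,-0.5,0,0,0,0],
    [0,0,-0.5,0,0,0,0],
    [0,0,-0.5,0,0,0,0],
    [0,0,-0.5,0,0,0,0],
    [0,0,0,0,0,0,0],
  ],
)

```text
clock: 16.92
tool_pos: [0.6176, -0.239, 0.2428]
orientation: [2.079, 2.347, 0.005]
ft_force: [1.0, -0.2, -0.1]
finger_gap: 0.0853
gripper_force: 0.0
```

```bash
python3 - <<'E'
from h import *
st()
im,d,p,f=cam('wrist'); cv2.imwrite('pics/w4.png',im[:,:,::-1]);P=pts(d,p,f)
C=np.array([.6956,-.126,0]);c,s=np.cos(.12),np.sin(.12);A=np.array([[c,s,0],[-s,c,0],[0,0,1]])
L=(P-C)@A.T*1000
q=L.reshape(-1,3);q=q[(q[:,0]>-105)&(q[:,0]<-80)]
t=q[(q[:,1]<-92)&(q[:,1]>-108)&(q[:,2]>85)];print('tab',len(t),t.mean(0),t.max(0))
b=q[(q[:,1]<45)&(q[:,1]>-85)&(q[:,2]>64)&(q[:,2]<74)&(q[:,0]<-85)&(q[:,0]>-96)];print('bar',len(b),b.mean(0),np.polyfit(b[:,1],b[:,2],1))
E
```

```text
{'clock': 16.925, 'q': [0.5737, 0.4803, -0.3984, 1.1669, 0.181, 1.5207, 0.3297], 'tool_pos': [0.6176, -0.239, 0.2428], 'orientation': [2.0786, 2.347, 0.0046], 'ft_force': [1.0084, -0.1544, -0.0875], 'moment': [0.0157, 0.0337, -0.0167], 'finger_gap': 0.0853, 'gripper_force': 0.0}
[[-0.121  0.993  0.007]
 [ 0.993  0.121 -0.002]
 [-0.003  0.006 -1.   ]]
tab 5128 [-92.55758349 -93.17585826 348.0379585 ] [-80.00521215 -92.00052283 361.66917133]
bar 1060 [-91.83584501 -20.7311045   67.36930299] [1.49968041e-03 6.74003930e+01]
```

View pics/w4.png

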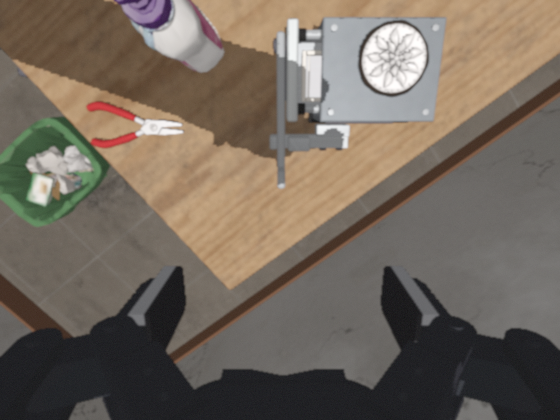

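The picture shows the bar level (slope 0.0015) inside the notch, with the lip in front of it at (275,140). The drawer is holding by itself and the arm is clear.

```bash
python3 -c "
from bench import robot
print(robot.hand_in())"
```

```text
the job is handed in; nothing more can be done
None
```

The drawer is shut and latched: the bar lies level in the keeper's notch and held the drawer after I let go, and I handed the job in at about 17 s on the robot's clock.

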